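# Release the centrifuge rotor: left-hand nut

## Robot

A 7-joint arm with a two-finger parallel gripper is mounted at the origin on the work surface. World frame = base frame: x ahead of the robot, y to its left, z up, the work surface at z = 0. Lengths are in m, angles in rad, forces in N, time in s.
With the tool pointing down it reaches from about 0.425 to 0.875 m from the base axis. Payload 8.4 kg.
Tool frame: the origin (TCP) lies on the centre line of the jaws, within the pads' length; the fingertips stand ctrl.tip_reach ahead of it and the grasp point (between the pads) lies 6 mm ahead of it (ctrl.tip_reach is the distance from the TCP to the fingertips, in m); y points along the fingers, x is the direction in which the jaws open and shut, and the axes are right-handed (so a half turn about y gives the same grasp; the last joint's range is limited). The gripper opens to 85 mm and grips with 20 to 120 N. Pads are 22 mm wide; open, the fingers measure 114 mm over their backs; the gripper's body (76 mm by 85 mm) begins 54 mm behind the grasp point. The pads swing forward as they close: fully open they stand 13 mm farther back than shut.
Start: joints at [-1.373, 0.333, 0.04, 1.465, -0.013, 1.343, -0.059], TCP at [0.19, 0.622, 0.256] pointing down, gripper open.
Joint ranges: [-2.58, 2.58], [-0.38, 2.09], [-1.3, 1.39], [0.25, 2.4], [-1.5, 4.64], [0.08, 2.09], [-2.65, 2.65]. Speed limits (rad/s): [2.22, 2.22, 2.79, 2.79, 3.14, 3.14, 3.14].

## Interface

Orientations are given as a rotation vector (axis times angle).
In Python, from bench import ctrl gives the robot as it stands. The module is installed in compiled form; this text tells all that it offers. Calls block until the motion is done:
- ctrl.reach(position, orientation): joint-space move of the TCP to a pose.
- ctrl.movel(position, frame=None, speed=0.15): straight line of the TCP; frame=None keeps the orientation; speed is the mean speed in m/s.
- ctrl.goto_joints(angles): joint-space move.
- ctrl.move_gripper(opening, squeeze=None): opening from 0.0 (shut) to 1.0 (fully open); squeeze is the grip in N (None keeps the last); returns when the fingers have stopped.
- ctrl.dwell(seconds).
- ctrl.ik(position, orientation): joint angles nearest the present ones, or None.
- ctrl.camera(name): name is "scene" or "top"; returns a dict with "img" (400x640x3 uint8, red, green, blue), "depth" (400x640 float32, m along the optical axis (not along the pixel's ray), 0 where there is no reading), "fx", "fy", "cx", "cy" (pixels), "xyz" and "orientation" of the camera in the world. Camera axes: x right, y down, z forward; pixel columns grow to the right and rows downward; lengths in m; the calibration is good to about 2 mm. A picture is of the moment at which its call begins.
A pose or a line that the arm cannot do raises ctrl.Unreachable and nothing moves.
- ctrl.hand_in(): hands the job in, once; it reports no verdict.
Readings, each from a call of its own:
- ctrl.current_time_s(): time.
- ctrl.current_joint_positions(): joint angles.
- ctrl.current_qd(): joint speeds.
- ctrl.current_tau(): joint torques, N m.
- ctrl.current_ee_pos(): TCP position.
- ctrl.current_eef_rot(): TCP orientation.
- ctrl.current_contact_force(): force on the tool from outside, world axes, zero at the start.
- ctrl.current_moment(): the same for the moment, N m.
- ctrl.current_opening(): opening from 0.0 (shut) to 1.0 (fully open).
Only numpy, scipy, OpenCV 4.12 (cv2) and the standard library are available. Lean on these libraries where they do the work, as an engineer would, in place of code of your own. Each camera call takes 0.05 s, during which the arm holds its last target.

## Task

Slacken the red winged nut that clamps the rotor of the small bench centrifuge, so that the rotor can later be lifted out for cleaning: back it off by about a quarter turn and let go of it. Mind that it has a left-hand thread: seen from above it loosens clockwise, and turning it the usual way would only tighten it, which must not happen. Leave the black nut on the dish shaker as it is.

Things in the scene. Friction and masses are not known exactly. Their poses are not given: they have to be found in the camera images.
- red_nut_grip (a point): Red winged nut on the black rotor of the fixed centrifuge (white 200 mm square case, open 196 mm round bowl). Its grip is an upright bar 64 long, 14 wide, 30 high (mm). Point: the bar's middle, on the upright turning axis; 15 mm of bar above and below it, rotor top 25 mm below, the rest lower. x along the bar, y across it, z up; they turn with the nut. Starts within 40 degrees of world x.
- red_nut (a joint): Angle of the red nut, rad, growing CLOCKWISE seen from above (left-hand thread: clockwise loosens). Starts tight at 0 to 0.2; a quarter turn of loosening adds 1.57. Turns on to 2.4, and anticlockwise (tightening) to a stop at -0.4. Steady friction of about 0.15 N m; it stays where it is left and does not rise.
- black_nut_grip (a point): Bystander: black winged nut of the same shape and size, in the middle of the aluminium platform (200 mm square, a round dish at each corner) of the grey dish shaker, fixed beside the centrifuge (which of them stands left varies). Point and axes as for the red nut; platform 25 mm below the point. To be left alone.
- black_nut (a joint): Angle of the black nut in rad, growing clockwise seen from above; starts at 0 to 0.2 and is to stay as it is.

How it is judged:
By the outcome, as a careful person would: the job done as asked, in the order asked, and still so for the second after the job is handed in, with the robot touching nothing.
It also fails if it takes over 35 s, if anything falls off the work surface, if the arm or the gripper's body presses on something with over 40 N, if the wrist force passes 120 N, or if a joint passes its speed limit or range.

## Working session

There is one attempt and no reset: what is moved stays moved. The work goes in short steps, each a Python script; the robot and the scene stay as the last script left them, time stands still between calls to the robot, and variables do not carry over. Pictures are saved under pics/ and viewed, and the job is handed in when it is done.

```bash
mkdir -p pics
python3 - <<'E'
from bench import ctrl
import cv2,pickle
d={}
for n in("scene","top"):
    c=ctrl.camera(n);d[n]=c
    cv2.imwrite(f"pics/{n}0.png",c["img"][:,:,::-1]);print(n,c["fx"],c["fy"],c["cx"],c["cy"],c["xyz"],c["orientation"])
pickle.dump(d,open("cam0.pkl","wb"))
print(ctrl.tip_reach,ctrl.current_time_s(),ctrl.current_ee_pos(),ctrl.current_eef_rot(),ctrl.current_joint_positions(),ctrl.current_contact_force(),ctrl.current_opening())
E
```

```text
scene 443.7290546351976 443.7290546351976 324.1715859638726 198.97025227432889 [0.99301188 0.38998738 0.74379254] [-1.07453095 -2.37624903  1.02108788]
top 416.79776113491357 416.79776113491357 315.7268706704904 199.53138208258176 [0.39478849 0.00686336 0.98089451] [-2.12574     2.13044793 -0.17976802]
0.025 0.1 [0.19005305 0.6212165  0.25550225] [-1.33612864 -0.98707113  0.98884125] [-1.37320202  0.33385923  0.03992097  1.46617532 -0.01335687  1.34327153
 -0.05848096] [-0.7629193   0.39845184 -0.13846472] 1.0004112268045084
```

View pics/scene0.png

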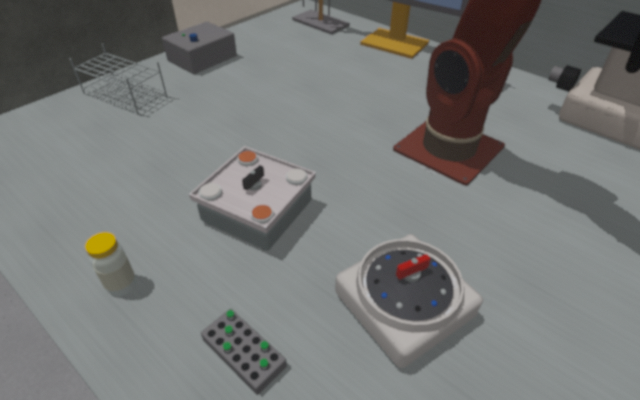

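View pics/top0.png

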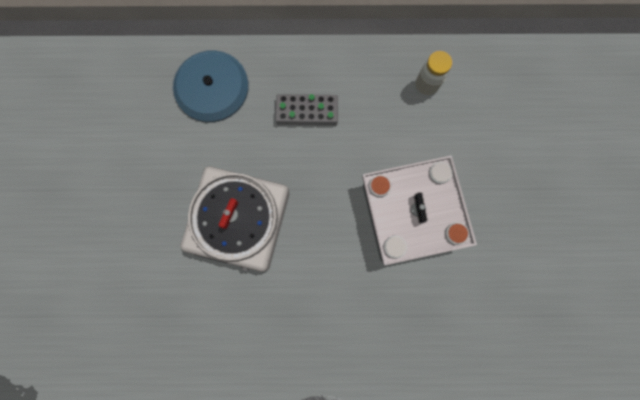

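The top view shows the red bar at about (228,213) on the rotor and the black nut at (420,208) on the shaker. In the scene view the red bar is at about (414,266). Next I measure it from both views.

```bash
cat > h.py <<'E'
import numpy as np,cv2,pickle
from scipy.spatial.transform import Rotation as R
def ray(c,u,v):
    d=np.array([(u-c["cx"])/c["fx"],(v-c["cy"])/c["fy"],1.]);return np.array(c["xyz"]),R.from_rotvec(c["orientation"]).apply(d)
def plane(c,u,v,z):
    o,d=ray(c,u,v);return o+d*(z-o[2])/d[2]
def tri(a,pa,b,pb):
    o,d=ray(a,*pa);p,e=ray(b,*pb);t=np.linalg.lstsq(np.c_[d,-e],p-o,rcond=None)[0]
    x,y=o+d*t[0],p+e*t[1];return (x+y)/2,np.linalg.norm(x-y)
def mask(c,roi,s=120):
    h=cv2.cvtColor(c["img"],cv2.COLOR_RGB2HSV);m=((h[...,0]<8)|(h[...,0]>172))&(h[...,1]>s)&(h[...,2]>70)
    k=np.zeros_like(m);u0,v0,u1,v1=roi;k[v0:v1,u0:u1]=1;return (m&k).astype(np.uint8)
E
python3 - <<'E'
from h import *
d=pickle.load(open("cam0.pkl","rb"))
for n,roi in(("top",(190,175,275,260)),("scene",(365,240,460,325))):
    c=d[n];m=mask(c,roi)
    v,u=np.nonzero(m);print(n,len(u),u.mean(),v.mean(),u.min(),u.max(),v.min(),v.max())
    cs,_=cv2.findContours(m,0,2);print([cv2.minAreaRect(k) for k in cs])
    dep=c["depth"][v,u];o=[ray(c,a,b)for a,b in zip(u,v)]
    P=np.array([x[0]+x[1]*z for x,z in zip(o,dep) if z>0]);print(len(P),np.percentile(P[:,2],[5,25,50,75,90,97]) if len(P) else'')
    if len(P):
        Q=P[P[:,2]>np.percentile(P[:,2],90)-.008];print("toppts",len(Q),Q.mean(0))
    a=roi;x=c["img"][a[1]:a[3],a[0]:a[2],::-1].copy();mm=cv2.cvtColor(m[a[1]:a[3],a[0]:a[2]]*255,cv2.COLOR_GRAY2BGR)
    cv2.imwrite(f"pics/{n}_crop.png",cv2.resize(np.hstack([x,mm]),None,fx=4,fy=4,interpolation=0))
E
```

```text
top 228 227.75438596491227 212.87719298245614 218 237 198 227
[((227.53170776367188, 212.98870849609375), (8.561727523803711, 31.77351951599121), 25.34617805480957)]
225 [0.12325869 0.13569033 0.13881719 0.14044489 0.14151063 0.14267616]
toppts 182 [0.51571459 0.19232332 0.13932209]
scene 419 412.11933174224345 266.2028639618138 396 429 255 278
[((412.6495666503906, 265.64337158203125), (14.05148696899414, 36.811527252197266), 67.7509765625)]
419 [0.11742153 0.12538028 0.13465603 0.14040347 0.14129    0.14230173]
toppts 232 [0.5225325  0.19327991 0.13931965]
```

View pics/top_crop.png

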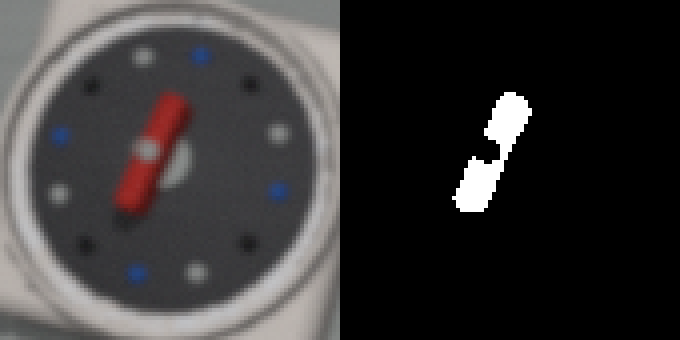

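View pics/scene_crop.png

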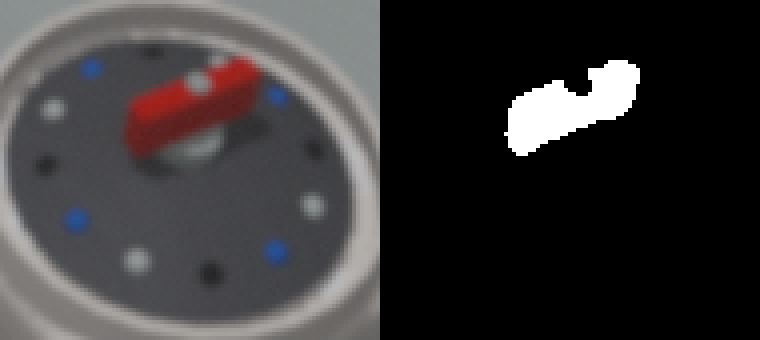

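```bash
cat >> h.py <<'E'
def down(phi): # tool x (jaw opening) at world yaw phi, tool y down
    x=np.array([np.cos(phi),np.sin(phi),0]);y=np.array([0,0,-1.]);return R.from_matrix(np.c_[x,y,np.cross(x,y)]).as_rotvec()
E
python3 - <<'E'
from h import *
from bench import ctrl
d=pickle.load(open("cam0.pkl","rb"));T,S=d["top"],d["scene"]
print("dot",tri(T,(226.4,211.9),S,(414.0,260.4)))
print("dot plane", plane(T,226.4,211.9,.14),plane(S,414,260.4,.14))
# white-dot centroid
for c,(u,v) in((T,(226,212)),(S,(414,260))):
    w=c["img"][v-4:v+5,u-4:u+5].astype(int);m=(w[...,1]>105)
    vv,uu=np.nonzero(m);print(uu.mean()+u-4,vv.mean()+v-4,len(uu)); print(w[...,1])
v,u=np.nonzero(mask(T,(190,175,275,260)))
P=np.array([plane(T,a,b,.14)for a,b in zip(u,v)])[:,:2].astype(np.float32)
r=cv2.minAreaRect(P*1000);bx=cv2.boxPoints(r);e=[bx[1]-bx[0],bx[2]-bx[1]];e=max(e,key=np.linalg.norm);psi=np.arctan(e[1]/e[0])
l=cv2.fitLine(P,cv2.DIST_L2,0,.01,.01).ravel();print("rect",r,"psi",psi,"fitline",np.arctan(l[1]/l[0]))
q=ctrl.current_joint_positions();print(down(0),R.from_rotvec(ctrl.current_eef_rot()).as_matrix().round(3))
C=np.array([.513,.193,.14])
psi=np.arctan(l[1]/l[0])
for k in(np.pi/2,-np.pi/2):
  for z in(.2,.125):
   for a in(0,-.4,-.8,-1.2,-1.57):
    j=ctrl.ik([C[0],C[1],z],down(psi+k+a));print(k,z,a,None if j is None else np.round(j,3))
E
```

```text
dot (array([0.51740234, 0.1927804 , 0.14139824]), np.float64(0.001008826041323136))
dot plane [0.51736066 0.19353562 0.14      ] [0.51659955 0.19190922 0.14      ]
226.46666666666667 212.13333333333333 15
[[ 59  60  61  58  53  46  47  44  42]
 [ 62  68  74  77  77  73  62  52  41]
 [ 66  78  90 101 110 105  92  71  47]
 [ 71  89 101 116 127 127 117  88  54]
 [ 71  87 104 123 134 135 123  95  59]
 [ 64  77  90 114 129 130 117  88  52]
 [ 61  58  73  94 111 111  94  66  39]
 [ 49  44  50  69  76  75  63  46  34]
 [ 47  43  44  49  49  44  38  31  37]]
414.0 260.0 19
[[ 67  67  68  70  70  68  73  86 103]
 [ 67  72  79  86  87  77  69  66  66]
 [ 70  82 101 113 114 103  85  62  49]
 [ 69  92 117 130 132 123 107  80  52]
 [ 64  90 117 133 138 135 122  96  61]
 [ 51  81 108 126 134 131 121  95  63]
 [ 41  61  86 105 115 114 103  78  52]
 [ 37  44  58  75  84  82  75  57  40]
 [ 37  37  42  48  50  54  47  41  36]]
rect ((515.368896484375, 191.0782470703125), (17.82278060913086, 64.46409606933594), 66.3825912475586) psi -0.41220117 fitline -0.40447405
[-1.57079633 -0.         -0.        ]
[... 929 characters left out ...]
41  1.214 -2.096]
-1.5707963267948966 0.2 -0.4 [-1.458  0.338  1.232  1.831 -0.341  1.214 -2.496]
-1.5707963267948966 0.2 -0.8 None
-1.5707963267948966 0.2 -1.2 [ 0.478  0.346 -1.093  1.748  0.324  1.246  2.412]
-1.5707963267948966 0.2 -1.57 [-0.725  0.164  0.316  1.804 -0.055  1.182  2.346]
-1.5707963267948966 0.125 0 [-1.412  0.493  1.226  1.91  -0.521  1.111 -1.954]
-1.5707963267948966 0.125 -0.4 [-1.412  0.493  1.226  1.91  -0.521  1.111 -2.354]
-1.5707963267948966 0.125 -0.8 [-1.472  0.635  1.376  1.912 -0.679  1.184 -2.621]
-1.5707963267948966 0.125 -1.2 [ 0.456  0.454 -1.091  1.828  0.444  1.133  2.319]
-1.5707963267948966 0.125 -1.57 [-0.689  0.24   0.282  1.882 -0.077  1.031  2.364]
```

Dot triangulated at (0.517, 0.193, 0.141) with a 1 mm gap between rays, so the bar's middle is at z≈0.126. The bar is at about -0.41 rad, its measured length is 64 mm, and the radius of 0.55 m is in reach. All of these agree with the text. Next I move above it and look.

Run:
```python
from h import *
from bench import ctrl
psi=-.41;C=np.array([.517,.1925])
ctrl.reach([*C,.22],down(psi+np.pi/2))
ctrl.move_gripper(.7,40)
ctrl.movel([*C,.19])
c=ctrl.camera("scene");cv2.imwrite("pics/s1.png",cv2.resize(c["img"][130:360,280:540,::-1],None,fx=3,fy=2.5))
c=ctrl.camera("top");cv2.imwrite("pics/t1.png",c["img"][:,:,::-1])
print(ctrl.current_time_s(),ctrl.current_ee_pos(),ctrl.current_joint_positions().round(3),ctrl.current_contact_force(),ctrl.current_opening())
```

```text
2.8833 [0.51739211 0.19260182 0.19082982] [-0.833  0.185  0.446  1.811 -0.086  1.164  0.802] [-0.30827308  0.92538554  0.06239289] 0.6981020488655042
```

View pics/s1.png

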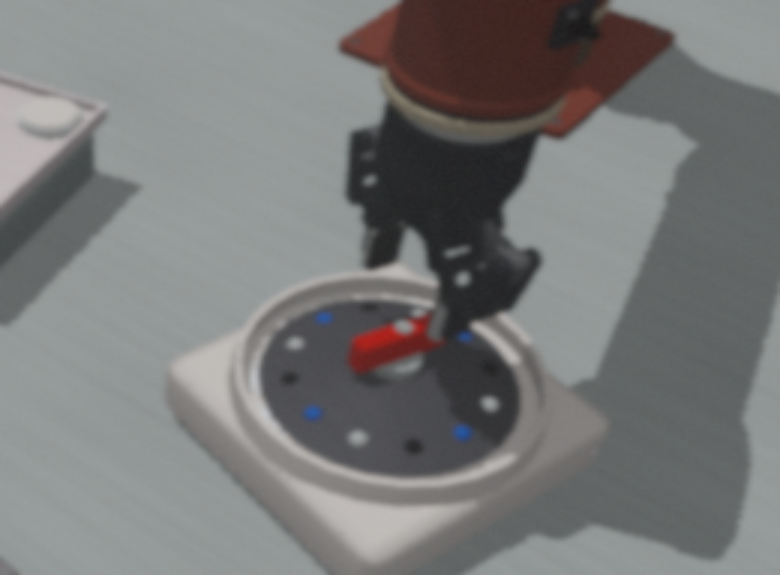

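The open jaws hang above the bar (at about (395,340)), one finger on each side of it: left tip at (380,255), right tip at (440,325). Now I descend and close.

Run:
```python
from h import *
from bench import ctrl
C=np.array([.517,.1925])
for z in(.16,.145,.137):
    ctrl.movel([*C,z],speed=.06);f=ctrl.current_contact_force();print(z,f.round(2))
    if abs(f[2])>8: ctrl.movel([*C,.19]);raise SystemExit("contact")
ctrl.move_gripper(0.,40)
print(ctrl.current_time_s(),ctrl.current_ee_pos(),ctrl.current_opening(),ctrl.current_contact_force().round(2),ctrl.current_moment().round(2))
c=ctrl.camera("scene");cv2.imwrite("pics/s2.png",cv2.resize(c["img"][130:360,280:540,::-1],None,fx=3,fy=2.5))
```

```text
0.16 [-0.12 -1.16  0.4 ]
0.145 [ 0.03 -0.04 -0.4 ]
0.137 [ 0.58  0.17 -0.06]
4.6917 [0.51732347 0.19306264 0.13734609] 0.15379498459816932 [1.19 3.08 1.21] [ 0.45 -0.24  0.14]
```

View pics/s2.png

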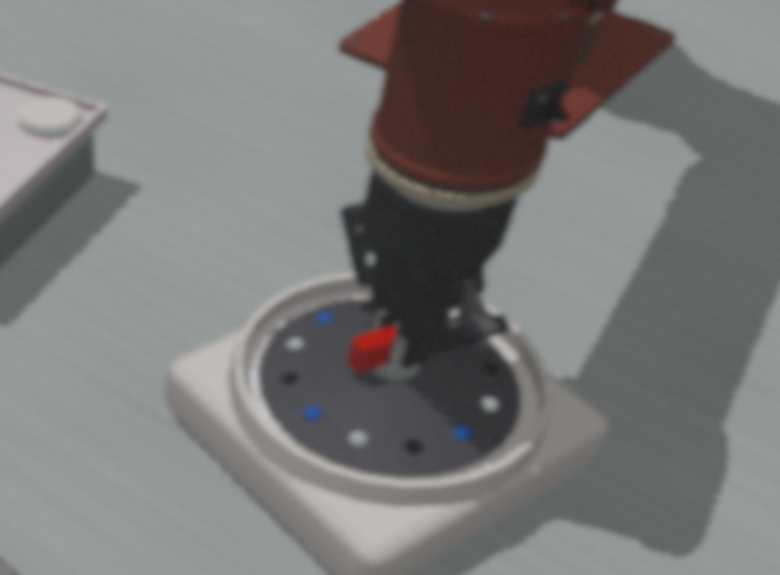

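Gripped: opening 0.154 ≈ 13 mm, about the bar's width, with the red end visible at (372,350). Now I turn it clockwise in steps.

Run:
```python
from h import *
from bench import ctrl
C=np.array([.5173,.193]);psi=-.41
for a in np.linspace(0,-1.6,9)[1:]:
    ctrl.reach([*C,.137],down(psi+np.pi/2+a));f=ctrl.current_contact_force()
    print(round(a,2),f.round(1),ctrl.current_moment().round(2),ctrl.current_ee_pos().round(4),round(ctrl.current_opening(),3),round(ctrl.current_time_s(),2))
    if np.linalg.norm(f)>35: print("stop");break
x=R.from_rotvec(ctrl.current_eef_rot()).as_matrix()[:,0];print("bar yaw",np.arctan2(x[1],x[0])-np.pi/2)
```

```text
-0.2 [-0.8  1.5  5.3] [ 0.09  0.31 -0.17] [0.5173 0.1931 0.1373] 0.154 5.04
-0.4 [-1.7  1.2  5.2] [ 0.06  0.34 -0.11] [0.5173 0.193  0.1373] 0.153 5.34
-0.6 [-1.4  1.2  6.6] [ 0.08  0.43 -0.15] [0.5172 0.193  0.1373] 0.156 5.64
-0.8 [-2.2  0.5  5.4] [ 0.14  0.54 -0.16] [0.5172 0.193  0.1373] 0.155 5.94
-1.0 [-1.5  1.   5.8] [ 0.11  0.52 -0.16] [0.5172 0.193  0.1373] 0.158 6.24
-1.2 [-2.4  0.3  6.7] [ 0.1   0.61 -0.12] [0.5172 0.193  0.1373] 0.154 6.54
-1.4 [-1.8  0.9  6.1] [ 0.16  0.62 -0.13] [0.5171 0.1931 0.1373] 0.156 6.84
-1.6 [-2.5  0.4  7.4] [ 0.13  0.69 -0.1 ] [0.5171 0.193  0.1373] 0.153 7.14
bar yaw -2.005903267406913
```

Run:
```python
from h import *
from bench import ctrl
C=np.array([.5173,.193])
ctrl.move_gripper(.6);print(ctrl.current_contact_force().round(1))
ctrl.movel([*C,.25],speed=.12)
ctrl.goto_joints([-1.373,.333,.04,1.465,-.013,1.343,-.059])
d={n:ctrl.camera(n) for n in("top","scene")};pickle.dump(d,open("cam1.pkl","wb"))
T,S=d["top"],d["scene"]
v,u=np.nonzero(mask(T,(190,175,275,260)))
P=np.array([plane(T,a,b,.14)for a,b in zip(u,v)])[:,:2].astype(np.float32)
l=cv2.fitLine(P,cv2.DIST_L2,0,.01,.01).ravel();r=cv2.minAreaRect(P*1000);a=np.arctan2(l[1],l[0]);print(len(u),r,"yaw",a,a-np.pi)
v,u=np.nonzero(mask(S,(365,240,460,325)))
P=np.array([plane(S,a,b,.132)for a,b in zip(u,v)])
cv2.imwrite("pics/t3.png",cv2.resize(T["img"][140:280,160:500,::-1],None,fx=2.3,fy=2.3));cv2.imwrite("pics/s3.png",S["img"][:,:,::-1])
# black nut before/after
for D in(pickle.load(open("cam0.pkl","rb")),d):
    c=D["top"];g=c["img"].max(2);m=np.zeros_like(g);m[188:228,408:434]=(g[188:228,408:434]<60);v,u=np.nonzero(m)
    l=cv2.fitLine(np.c_[u,v].astype(np.float32),cv2.DIST_L2,0,.01,.01).ravel();print("black",len(u),u.mean(),v.mean(),np.arctan2(l[1],l[0]))
print(ctrl.current_time_s(),ctrl.current_contact_force().round(1))
```

```text
[-0.5  0.5 -0. ]
184 ((515.8267211914062, 190.99331665039062), (66.80088806152344, 15.278748512268066), 65.8451156616211) yaw 1.1328827 -2.00871
black 183 419.44262295081967 208.04371584699453 1.3889688
black 180 419.49444444444447 208.1 1.3863477
10.7333 [-0.7 -0.8  0.1]
```

View pics/t3.png

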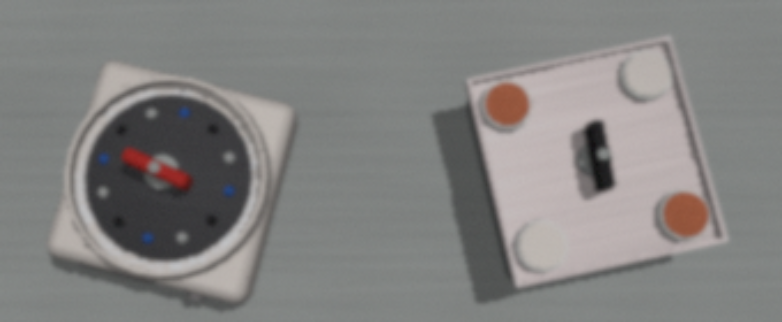

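The red bar at (157,168) now lies a quarter turn clockwise from where it was: yaw -0.40 → -2.01 rad. The black nut at (598,155) is unchanged and the arm is clear.

```bash
python3 -c "
from bench import ctrl
ctrl.hand_in();print(ctrl.current_time_s())"
```

```text
the job is handed in; nothing more can be done
the job is handed in; nothing more can be done
```

The red nut is loosened by about a quarter turn and released, and the job is handed in. I gripped it across the bar at 40 N, turned it clockwise, opened the jaws and returned the arm to its start pose, clear of everything.

- **Red nut:** the top camera shows the bar's yaw going from -0.404 to -2.009 rad, so it turned 1.60 rad clockwise. This matches the gripper's final angle of -2.006 rad. At no point did I command an anticlockwise turn.
- **Black nut:** unchanged between the before and after pictures, with its angle the same to 0.003 rad and its centre to 0.1 pixel.
- **Limits:** readings between moves showed at most about 8 N at the tool, and the clock stood at 10.7 s at the last check before handing in. I did not log joint speeds or peak forces during the moves.

No check failed. The largest disagreement was about 2 mm between the bar centre found from its outline and the one found from the silver dot. I used the dot's position, and the jaws closed on the bar with little side force.

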